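# Ballast the inspection lamp and draw its boom out by one hole

## Robot

A 6-joint arm with a two-finger parallel gripper is mounted at the origin on the work surface. World frame = base frame: x ahead of the robot, y to its left, z up, the work surface at z = 0. Lengths are in m, angles in rad, forces in N, time in s.
With the tool pointing down it reaches from about 0.375 to 0.9 m from the base axis. Payload 3.1 kg.
Tool frame: the origin (TCP) lies at the centre of the arm's flange, where the gripper is bolted on; the fingertips stand 173 mm ahead of it and the grasp point (between the pads) lies 155 mm ahead of it; z points along the fingers, y is the line along which they close (so a half turn about z gives the same grasp; the last joint's range is limited). The gripper opens to 85 mm and grips with 20 to 120 N. Pads are 22 mm wide; open, the fingers measure 114 mm over their backs; the gripper's body (76 mm by 85 mm) begins 54 mm behind the grasp point. The pads swing forward as they close: fully open they stand 13 mm farther back than shut.
Start: joints at [1.054, 0.527, 1.433, -0, 1.181, -0.178], TCP at [0.208, 0.589, 0.405] pointing down, gripper open.
Joint ranges: [-3.08, 3.08], [-0.75, 2.2], [0.22, 2.44], [-1.43, 4.57], [0, 2.65], [-2.85, 2.85]. Speed limits (rad/s): [2.79, 2.79, 3.14, 3.14, 3.14, 3.14].

## Interface

Orientations are given as a unit quaternion [x, y, z, w].
In Python, from station import * gives the robot as it stands.
- The arm moves only by the shell command python3 -m jog 'ROWS' [OPENING] [FORCE]. ROWS is a JSON object of lists of equal length, an entry for each row: "linear": the shift along the world's x, y, z in mm, a list of three; "turn": the turn about the world's z in units of 5 degrees (1.0 is 5 degrees). A call has 1 to 12 rows; each row shifts and turns the commanded pose from where the row before left it; what a row does not reach is not made up. A row lasts 1/8 s, in which the tool goes at most 62.5 mm and 10.7 degrees, less where a joint would pass 70% of its speed; a pose out of reach is approached as far as the arm can. A call is refused whole if a number of a shift passes 62.5 or a number of a turn 1, either way. A call with a gripper value outside its range is refused whole. OPENING is the opening, from 0 (shut) to 1 (fully open), set as the call begins (- or left out, the last holds). The fingers move at their own pace and stop on an object; FORCE is the grip in N (left out, the last holds). Time passes only in rows, so rows that do not move let the fingers close. It gives the time, the measured TCP pose, the force, the opening and the grip force at its end, in the units of the state.
- sense(): the state, without advancing time (a new reading comes with each control period).
- snapshot(name): name is "scene" or "top"; returns the picture (400x640x3 uint8, red, green, blue); there is no depth.
- get_calibration(name): a dict with "fx", "fy", "cx", "cy" (pixels), "world_to_cam" (4x4, takes a point from world to camera coordinates). Camera axes: x right, y down, z forward; pixel columns grow to the right and rows downward; lengths in m; the calibration is good to about 2 mm. A picture is of the moment at which its call begins. get_calibration takes no time and is no camera call.
- sign_off(): hands the job in; it is judged then, once.
The state is a dict: "t": time; "q": joint angles; "qd": joint speeds; "tau": joint torques, N m; "tcp_pos": TCP position; "tool_rot": TCP orientation; "force": force on the tool from outside, world axes, zero at the start; "ft_torque": the same for the moment, N m; "finger_gap": opening from 0.0 (shut) to 1.0 (fully open); "gripper_force": force on a finger pad.
Only numpy, scipy, OpenCV 4.12 (cv2) and the standard library are available. Lean on these libraries where they do the work, as an engineer would, in place of code of your own. Each camera call takes 0.05 s, during which the arm holds its last target. There are 200 camera calls.

## Task

The bench lamp has to reach farther over the regulator, so first ballast it: set the steel ballast plate gently, without dropping it, over the two dowel pins on the lamp's foot so that it lies flat, and let go of it. Then squeeze the boom's two spring buttons flush and draw the boom out to the next hole, where both buttons must spring fully out again. Leave the regulator parts and the dive computer where they lie.

Things in the scene. Friction and masses are not known exactly. Their poses are not given: they have to be found in the camera images.
- foot: Dark steel foot of the lamp, a slab 220 x 150 x 16 mm, immovable. Origin: centre of its underside; x (level, along the 220) points the way the boom rises, y across, z up. The boom's clamped knuckle stands at x = 45 mm: two cheeks, 50 mm over their outsides, up to 94 mm above the bench, with a clamping knob on the -y side out to y = -41 mm.
- ballast_seat (a point): Point on the foot's top face, 16 mm above the bench, midway between its two dowel pins; axes as the foot's. The pins stand at y = +45 and -45 mm: steel, 10 mm in diameter, 18 mm tall, the last 5 mm tapering to 5 mm. The ballast's origin must come to lie here.
- ballast: Loose steel plate 80 (x) x 125 (y) x 10 mm, 0.6 to 0.9 kg, flat on the bench. Origin: centre of its underside, z up. Two through holes, 12.5 mm in diameter, at x = 0, y = +45 and -45 mm fit the dowel pins either way round. Red bridge handle: a bar 62 mm long (x), 12 mm wide (y), 12 mm high, its middle 38 mm above the underside, on posts at x = +25 and -25 mm; free gap below it.
- buttons (a point): Point on the boom's centre line midway between the two brass spring buttons; fixed, it does not slide with the boom. x points outward and up along the boom (27 to 44 degrees above level), y level across it, z square to the boom, up and back over the foot. The buttons (12 mm in diameter, domed) stand out of the boom's sides at y = +15 and -15 mm, 5 mm proud: 40 mm over the domes.
- boom_hole (a point): Centre of the boom's outer tube at its first pair of holes, axes as buttons; it slides with the tube and coincides with buttons at the start. White 30 mm square tube, from x = -122 to 105 mm, with side holes at x = 0, -50 and -100 mm (black rings), sliding over a fixed 26 mm inner tube.
- lamp (a point): Centre of the lamp head on the outer tube, at x = 126 mm of boom_hole, same axes; it moves with the tube. A finned can 73 mm in diameter along z, from z = -28 to 108 mm, and below it a shade 136 mm in diameter, z = -28 to -71 mm. Its top starts 315 to 375 mm above the bench. The can rises beside the buttons: come at them square to the boom.
- boom (a joint): Draw of the boom in m: 0 at the start, 0.050 with the buttons in the next holes, 0.100 in the last. It slides with about 5 N of friction plus up to 3 N of weight and stays where left. With both buttons flush a further 5 to 15 N starts it: the domes slip under the tube's wall and stay there until the next holes reach them. With the buttons out it is locked, with about 0.5 mm of play.
- pin_left (a joint): Spring button on the +y side of buttons, in m pressed: 0 fully out, 0.005 flush with the tube's face, about 0.007 when riding under the wall. Its spring presses with 2.5 N when out, 3.8 N when flush.
- pin_right (a joint): Spring button on the -y side of buttons, same values.
- regulator: Bystander: brass regulator first stage with steel yoke, black knob and gauge, 160 x 120 mm, 40 mm high, lying on the black mat. Origin on its underside, in the brass body.
- second_stage: Bystander: black second stage, a drum 80 mm in diameter and 37 mm high with a mouthpiece. Origin: centre of the drum's underside.
- dive_computer: Bystander: dive computer with a steel case 60 mm in diameter, 21 mm high, and its strap laid flat, 190 mm long along x. Origin: centre of the case's underside.
Things that resemble listed ones, but are neither listed nor needed, are in the scene too. Leave any blue or orange look-alike of the ballast alone.

How it is judged:
By the outcome, as a careful person would: the job done as asked, in the order asked, and still so for the second after the job is handed in, with the robot touching nothing.
It also fails if it takes over 58 s, if anything falls off the work surface, if the arm or the gripper's body presses on something with over 40 N, if the wrist force passes 120 N, or if a joint passes its speed limit or range.

## Working session

There is one attempt and no reset: what is moved stays moved. The work goes in short steps, Python scripts to look and compute and a shell command to move; the robot and the scene stay as the last step left them, time stands still between calls to the robot, and variables do not carry over. Pictures are saved under pics/ and viewed, at most 10 in all, crops included, and the job is handed in when it is done.

```bash
mkdir -p pics; ls
cat > h.py <<'E'
from station import *
import numpy as np, cv2
def snap(n):
    im=snapshot(n); return im
def save(im,f,crop=None,s=1):
    if crop: im=im[crop[1]:crop[3],crop[0]:crop[2]]
    im=cv2.resize(im,None,fx=s,fy=s,interpolation=cv2.INTER_CUBIC)
    cv2.imwrite('pics/'+f,cv2.cvtColor(im,cv2.COLOR_RGB2BGR))
def ray(n,u,v):
    c=get_calibration(n);W=np.array(c['world_to_cam']);R=W[:3,:3];t=W[:3,3]
    d=R.T@np.array([(u-c['cx'])/c['fx'],(v-c['cy'])/c['fy'],1.]);return -R.T@t,d/np.linalg.norm(d)
def onz(n,u,v,z):
    o,d=ray(n,u,v);return o+d*(z-o[2])/d[2]
def proj(n,p):
    c=get_calibration(n);W=np.array(c['world_to_cam']);q=W[:3,:3]@np.array(p)+W[:3,3]
    return np.array([c['fx']*q[0]/q[2]+c['cx'],c['fy']*q[1]/q[2]+c['cy']])
def tri(a,b):
    (o1,d1),(o2,d2)=ray(*a),ray(*b)
    s=np.linalg.lstsq(np.c_[d1,-d2],o2-o1,rcond=None)[0]
    p,q=o1+s[0]*d1,o2+s[1]*d2;return (p+q)/2,np.linalg.norm(p-q)
E
python3 - <<'E'
from h import *
a=snap('scene');b=snap('top')
cv2.imwrite('pics/scene0.png',a[:,:,::-1]);cv2.imwrite('pics/top0.png',b[:,:,::-1])
for n in('scene','top'):
    c=get_calibration(n);o,d=ray(n,320,200);print(n,c['fx'],o.round(3),d.round(3))
print(sense())
E
```

```text
pics
scene 364.5460631153188 [ 1.199 -0.299  1.103] [-0.576  0.186 -0.796]
top 420.9152860417466 [ 0.196 -0.07   1.61 ] [ 0.191 -0.003 -0.982]
{'t': 0.1, 'q': array([ 1.05350550e+00,  5.28402301e-01,  1.43374712e+00,  2.18968993e-06,
        1.18138270e+00, -1.78522498e-01]), 'qd': array([ 0.00046602, -0.00218209, -0.00398901, -0.00035698, -0.00089252,
       -0.00157316]), 'tau': array([-1.74321785e-04, -4.43309569e+01, -1.78588325e+01, -2.36473406e-04,
        4.02744205e-03, -2.54280842e-06]), 'tcp_pos': array([0.20754148, 0.58922425, 0.40382186]), 'tool_rot': array([ 1.68575688e-01,  9.85688235e-01, -9.11290448e-04, -3.31563800e-04]), 'force': array([-0.01373661,  0.44039777, -0.48770014]), 'ft_torque': array([ 0.00372501, -0.06188152,  0.01817104]), 'gripper_force': 0.0, 'finger_gap': 0.9989068334407302}
```

View pics/scene0.png

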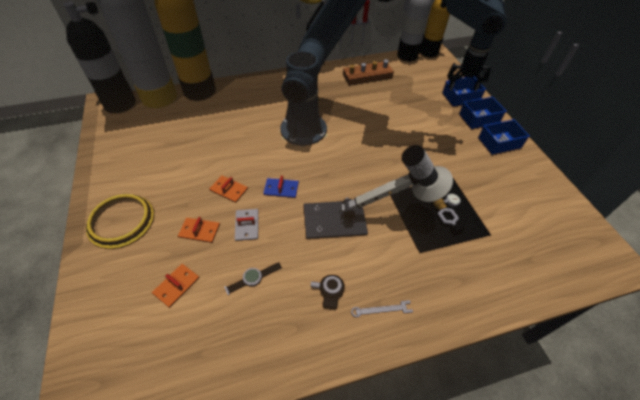

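View pics/top0.png

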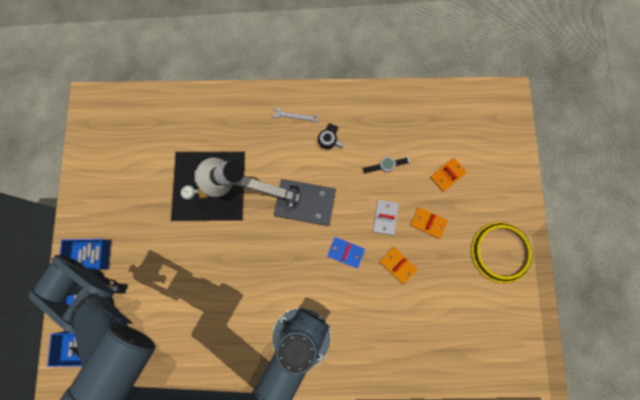

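Candidates for the ballast, as top-view pixels: grey steel plate (386,217), blue (347,251), orange (429,222), (449,175) and (398,265). By the description it is the grey one with the red handle. I'll check it in a close crop.

Run:
```python
from h import *
b=cv2.imread('pics/top0.png');a=cv2.imread('pics/scene0.png')
A=cv2.resize(b[148:240,180:410],(800,320),interpolation=cv2.INTER_CUBIC)
B=cv2.resize(a[140:250,225:465],(611,280),interpolation=cv2.INTER_CUBIC)
o=np.zeros((600,800,3),np.uint8);o[:320]=A;o[320:,:611]=B;cv2.imwrite('pics/z0.png',o)
```

```text
(no output)
```

View pics/z0.png

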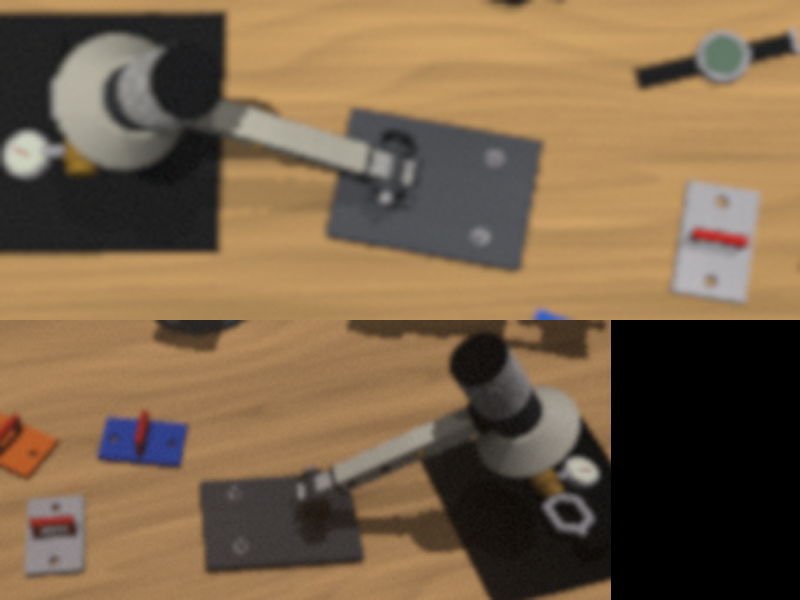

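The crop confirms the ballast: grey plate, red handle, two holes, at top pixel (386,217). The pins are at about (322.3,193.1) and (318.3,215.9), and the can leans back over the boom. Next I'll measure numerically.

```bash
cat > m.py <<'E'
from h import *
def blob(im,roi,f,k=4,largest=True):
    x0,y0,x1,y1=roi;c=cv2.resize(im[y0:y1,x0:x1],None,fx=k,fy=k,interpolation=cv2.INTER_CUBIC)
    h=cv2.cvtColor(c,cv2.COLOR_RGB2HSV).astype(int);m=f(h).astype(np.uint8)
    cs,_=cv2.findContours(m,cv2.RETR_EXTERNAL,cv2.CHAIN_APPROX_NONE)
    cs=sorted(cs,key=cv2.contourArea,reverse=True)
    return [((q.reshape(-1,2)+.5)/k-.5+[x0,y0]) for q in cs]
def cen(p):
    M=cv2.moments(p.astype(np.float32).reshape(-1,1,2));return np.array([M['m10']/M['m00'],M['m01']/M['m00']])
E
python3 - <<'E'
from m import *
T=cv2.imread('pics/top0.png')[:,:,::-1].copy();S=cv2.imread('pics/scene0.png')[:,:,::-1].copy()
for nm,im,rr,rp,rf in(('top',T,(365,195,408,240),(300,180,334,226),(268,175,340,230)),('scene',S,(230,203,263,244),(305,190,335,240),(298,190,370,245))):
    red=blob(im,rr,lambda h:((h[...,0]<8)|(h[...,0]>172))&(h[...,1]>130))[0]
    pl=blob(im,rr,lambda h:(h[...,1]<55)&(h[...,2]>110)|(((h[...,0]<8)|(h[...,0]>172))&(h[...,1]>130)))[0]
    r=cv2.minAreaRect(red.astype(np.float32));p=cv2.minAreaRect(pl.astype(np.float32))
    print(nm,'red cen',cen(red),r,'->z.038',onz(nm,*cen(red),.040).round(4))
    cor=np.array([onz(nm,*c,.01) for c in cv2.boxPoints(p)])[:,:2];w=onz(nm,*cen(pl),.01)
    print(' plate',p,w.round(4));print('  sides',np.linalg.norm(np.diff(cor,axis=0),axis=1).round(4),'dirs',np.degrees(np.arctan2(*np.diff(cor,axis=0).T[::-1])).round(1))
    ft=blob(im,rf,lambda h:(h[...,2]<105)&(h[...,1]<75))[0];f=cv2.minAreaRect(ft.astype(np.float32))
    cor=np.array([onz(nm,*c,.014) for c in cv2.boxPoints(f)])[:,:2]
    print(' foot',f,cor.mean(0),'sides',np.linalg.norm(np.diff(cor,axis=0),axis=1).round(4),np.degrees(np.arctan2(*np.diff(cor,axis=0).T[::-1])).round(1))
    v=im[rp[1]:rp[3],rp[0]:rp[2]].mean(2);bg=np.median(v)
    g=blob(im,rp,lambda h:(h[...,2]>bg+18)&(h[...,1]<90))
    for q in g[:4]:
        if len(q)>6: print('  pin?',cen(q).round(2),cv2.contourArea(q.astype(np.float32)),onz(nm,*cen(q),.028).round(4))
E
```

```text
top red cen [386.64508032 215.9126506 ] ((386.521728515625, 215.8815460205078), (15.004112243652344, 2.569265842437744), 10.407711029052734) ->z.038 [ 0.4374 -0.3248  0.04  ]
 plate ((385.42608642578125, 217.2018585205078), (21.47017478942871, 32.718204498291016), 8.45502758026123) [ 0.4364 -0.3236  0.01  ]
  sides [0.1276 0.0827 0.1275] dirs [-10.6 -99.4 168.8]
 foot ((299.5619812011719, 201.15899658203125), (65.71803283691406, 37.387054443359375), 10.304845809936523) [0.50418604 0.00470704] sides [0.1471 0.2566 0.1462] [  -9.5 -101.3  168.8]
  pin? [317.79 215.44] 26.46875 [ 0.4446 -0.0652  0.028 ]
  pin? [321.84 192.87] 22.125 [ 0.532  -0.0819  0.028 ]
  pin? [330.85 212.1 ] 11.8125 [ 0.4568 -0.1151  0.028 ]
  pin? [317.47 185.22] 11.59375 [ 0.5624 -0.0655  0.028 ]
scene red cen [244.929371   219.07317579] ((244.93397521972656, 219.8308868408203), (4.947192192077637, 16.071563720703125), 86.87786865234375) ->z.038 [ 0.4401 -0.3278  0.04  ]
 plate ((246.0, 224.125), (30.5, 22.75), 90.0) [ 0.4469 -0.3274  0.01  ]
  sides [0.0837 0.131  0.0787] dirs [  74.4  -10.4 -105.7]
 foot ((337.5360107421875, 217.164306640625), (36.85152816772461, 66.00347900390625), 86.18592071533203) [ 0.50077673 -0.00346477] sides [0.2498 0.1634 0.2316] [  79.2  -18.2 -101.3]
  pin? [318.85 228.63] 23.9375 [ 0.541  -0.0867  0.028 ]
  pin? [318.88 202.75] 13.15625 [ 0.4328 -0.0548  0.028 ]
  pin? [315.85 207.51] 13.0 [ 0.4506 -0.0716  0.028 ]
  pin? [305.22 225.76] 4.375 [ 0.5166 -0.1294  0.028 ]
```

Run:
```python
from m import *
T=cv2.imread('pics/top0.png')[:,:,::-1].copy();S=cv2.imread('pics/scene0.png')[:,:,::-1].copy()
ct=blob(T,(221,155,252,188),lambda h:h[...,2]<62)[0];cs=blob(S,(395,138,432,172),lambda h:h[...,2]<62)[0]
print('cap',cen(ct),np.ptp(ct,0),cen(cs),np.ptp(cs,0))
p,e=tri(('top',*cen(ct)),('scene',*cen(cs)));print(p.round(4),e)
for nm,im,r in(('top',T,(242,175,300,208)),('scene',S,(345,170,410,215))):
    t=blob(im,r,lambda h:(h[...,1]<75)&(h[...,2]>120))[0];b=cv2.minAreaRect(t.astype(np.float32));print(nm,b,cv2.boxPoints(b).round(1).tolist(),cen(t))
q,e=tri(('top',285.8,194),('scene',357.8,201.3));print('low end',q.round(4),e)
d=p-q;print('d',d,np.linalg.norm(d),'az',np.degrees(np.arctan2(d[1],d[0])),'el',np.degrees(np.arctan2(d[2],np.hypot(*d[:2]))),'expected len',np.hypot(248,93),'angle',np.degrees(np.arctan2(93,248)))
```

```text
cap [233.58606329 168.80142036] [22.75 32.75] [413.34778157 157.17836314] [21.75 28.  ]
[0.5523 0.1993 0.3176] 0.000410212129414361
top ((266.4620056152344, 187.4512481689453), (39.9659423828125, 9.797857284545898), 16.65010643005371) [[245.89999389648438, 186.39999389648438], [248.6999969482422, 177.0], [287.0, 188.5], [284.20001220703125, 197.89999389648438]] [266.26575223 187.55896181]
scene ((376.0643615722656, 191.0577850341797), (7.415147304534912, 44.29048156738281), 66.37062072753906) [[354.29998779296875, 196.5], [394.8999938964844, 178.8000030517578], [397.79998779296875, 185.60000610351562], [357.29998779296875, 203.3000030517578]] [375.8227779  191.32003526]
low end [0.5152 0.0548 0.1025] 0.008681382284091387
d [0.03713798 0.14451328 0.21509582] 0.26178145616275583 az 75.5876223094884 el 55.25149471981216 expected len 264.86411610484345 angle 20.556045219583467
```

```bash
python3 -m jog '{"linear":[[0,0,62],[0,0,62],[0,-50,62],[0,-60,10],[20,-60,0],[30,-50,0],[30,-50,0],[30,-50,0],[30,-50,0],[25,-50,0],[20,-50,0],[10,-50,0]],"turn":[-1,-1,-1,-1,-1,-1,-1,-1,-1,-1,-1,-1]}' 1 40
```

```text
t: 1.6
tcp_pos: [0.403, 0.0791, 0.587]
tool_rot: [0.64, 0.768, -0.0, -0.0]
force: [0.4, -0.1, -0.7]
finger_gap: 1.002
gripper_force: 0.0
```

The can top comes out at about (0.552,0.199,0.318) and the pitch at about 35°. The seat is at about (0.488,-0.0735), with the foot's y axis at -10.8°. The ballast is at (0.437,-0.3245), with its y axis at -10.7°. I'll do the ballast first.

```bash
python3 -m jog '{"linear":[[4,-58,0],[5,-58,0],[5,-58,-20],[5,-58,-50],[5,-58,-60],[5,-58,-60],[5,-55.6,-60],[0,0,-60],[0,0,-40],[0,0,-2],[0,0,0]],"turn":[-0.6,-0.6,-0.6,-0.6,-0.6,-0.6,-0.62,0,0,0,0]}' 1 40
python3 - <<'E'
from m import *
T=snap('top');S=snap('scene');save(T,'t1.png');save(S,'s1.png')
s=sense();print(s['tcp_pos'],s['tool_rot'],s['force'])
o=np.zeros((600,640,3),np.uint8);o[:300,:300]=cv2.resize(T[180:255,350:425],(300,300));o[:300,320:]=cv2.resize(S[190:265,205:285],(320,300));o[300:,:]=cv2.resize(T[150:220,190:339],(640,300));save(o,'z1.png')
E
```

```text
t: 2.98
tcp_pos: [0.4323, -0.2697, 0.29]
tool_rot: [0.769, 0.639, 0.0, 0.001]
force: [1.0, -0.5, -0.2]
finger_gap: 0.996
gripper_force: 0.0
[ 0.43246115 -0.26980115  0.29105228] [7.68760891e-01 6.39533008e-01 1.93298195e-04 2.04606769e-03] [-0.23904005  0.15995069 -0.45591726]
```

View pics/z1.png

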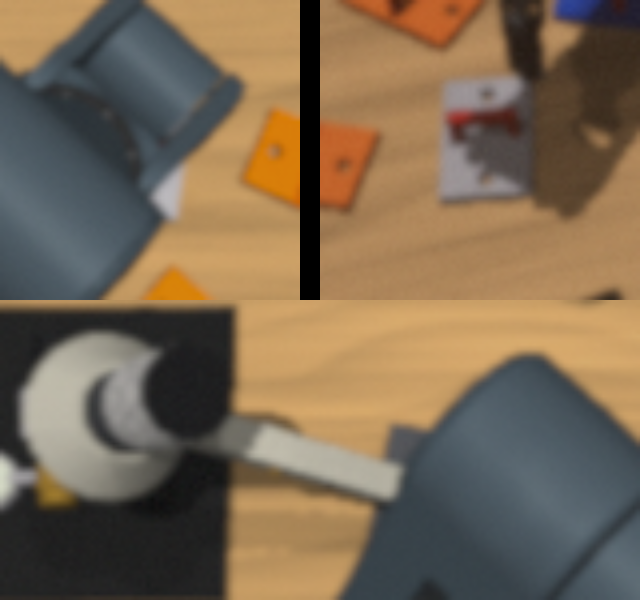

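The picture shows the arm short of the plate; combined shifts are capped at 62.5 mm per row. The plate is clear below, with its handle at scene-crop pixel (485,122). I'll continue.

```bash
python3 -m jog '{"linear":[[4.5,-54.7,0],[0,0,-30],[0,0,-35],[0,0,-31],[0,0,0],[0,0,0]],"turn":[0,0,0,0,0,0]}' 0.6 40; python3 -m jog '{"linear":[[0,0,0],[0,0,0],[0,0,0],[0,0,0]],"turn":[0,0,0,0]}' 0 60; python3 -c "
from h import *
s=sense();print(s['tcp_pos'],s['tool_rot'],s['finger_gap'],s['ft_torque'])"
```

```text
t: 3.82
tcp_pos: [0.437, -0.3246, 0.195]
tool_rot: [0.769, 0.639, 0.0, 0.002]
force: [-0.3, -0.8, 0.3]
finger_gap: 0.601
gripper_force: 0.0
t: 4.32
tcp_pos: [0.4372, -0.3247, 0.1947]
tool_rot: [0.769, 0.639, 0.0, 0.002]
force: [0.8, 0.0, 6.7]
finger_gap: 0.126
gripper_force: 59.2
[ 0.43724674 -0.32474619  0.19473505] [7.68979046e-01 6.39269847e-01 3.03758761e-04 2.27990496e-03] 0.12622342528305866 [ 0.07165874 -0.29372584  0.01831273]
```

```bash
python3 -m jog '{"linear":[[0,0,20],[0,0,40],[8,40,0],[10,50,0],[10,50,0],[10,50,0],[10,46,0],[3,15,0],[0,0,0],[0,0,0],[0,0,0]],"turn":[0,0,0,0,0,0,0,0,0,0,0]}' - 80
python3 - <<'E'
from m import *
T=snap('top');S=snap('scene');save(T,'t2.png');save(S,'s2.png')
s=sense();print(s['tcp_pos'],s['tool_rot'],s['force'],s['finger_gap'])
save(S,'z2.png',(285,150,385,225),8)
E
```

```text
t: 5.7
tcp_pos: [0.4873, -0.0744, 0.2531]
tool_rot: [0.77, 0.639, -0.0, 0.0]
force: [-0.5, 0.4, -7.9]
finger_gap: 0.117
gripper_force: 78.9
[ 0.48725303 -0.07417256  0.25312305] [ 7.69491712e-01  6.38656796e-01 -1.81746264e-05  3.68740791e-05] [ 0.49577311  0.12901621 -8.66720736] 0.12000088746232514
```

View pics/z2.png

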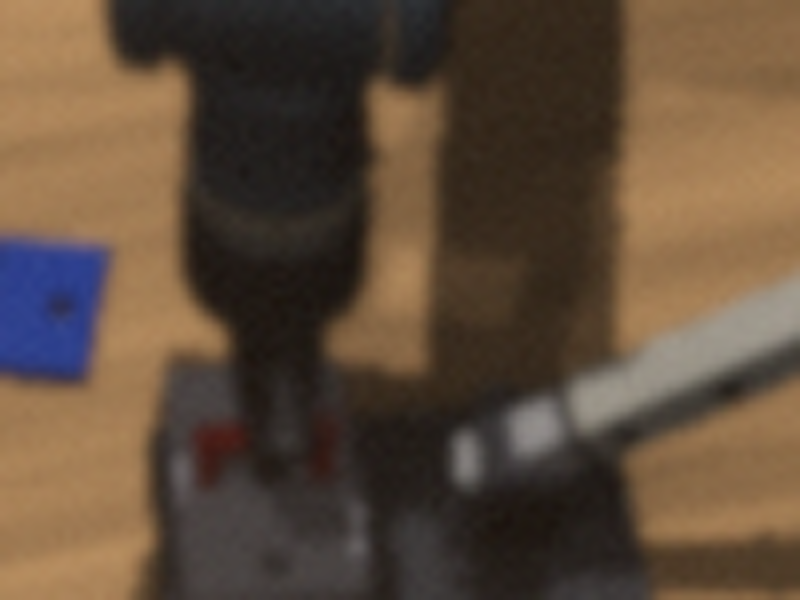

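```bash
python3 -m jog '{"linear":[[0.5,0,-15],[0.5,0.5,-6],[0,0,0]],"turn":[-0.04,0,0]}'
python3 - <<'E'
from m import *
print(onz('scene',319.4,220.4,.0684), 'exp .5315,-.0826')
S0=cv2.imread('pics/scene0.png')[:,:,::-1].copy()
g=S0[222:236,310:328].mean(2);print(g.astype(int)[:, :])
for z in(.016,.034): print(proj('scene',[.532,-.0819,z]),proj('scene',[.4446,-.0652,z]))
S=snap('scene');save(S,'s3.png');
print(sense()['tcp_pos'],sense()['force'])
E
```

```text
t: 6.18
tcp_pos: [0.488, -0.0726, 0.2312]
tool_rot: [0.77, 0.638, -0.001, -0.001]
force: [-0.6, 0.2, -8.3]
finger_gap: 0.117
gripper_force: 78.9
[ 0.53433685 -0.08348036  0.0684    ] exp .5315,-.0826
[[64 65 62 63 62 65 64 64 62 62 62 63 61 59 62 60 60 60]
 [64 62 65 62 62 64 61 65 63 62 60 63 61 63 62 59 61 61]
 [65 64 65 62 63 61 61 64 65 65 66 63 62 60 60 61 61 61]
 [63 61 62 64 64 63 61 66 72 76 70 65 60 61 59 60 60 56]
 [63 63 62 62 65 63 66 72 77 85 76 70 65 59 59 63 59 62]
 [61 60 61 63 62 66 70 81 81 79 80 73 70 63 61 61 60 60]
 [64 63 63 63 62 65 78 87 83 76 77 82 74 66 63 62 58 58]
 [60 64 61 60 61 63 78 91 88 76 77 81 77 62 62 63 56 58]
 [64 60 64 60 63 63 74 83 89 87 82 78 71 63 61 59 60 59]
 [62 61 61 60 62 60 66 76 82 83 78 71 62 62 58 60 57 60]
 [62 64 61 63 59 63 64 64 70 72 67 63 60 60 62 59 61 60]
 [60 63 61 61 60 60 61 61 61 60 61 62 61 61 62 58 57 61]
 [61 63 63 62 60 63 61 60 61 59 58 62 60 59 59 58 58 60]
 [62 60 59 61 63 61 59 58 60 56 56 59 53 54 55 55 55 54]]
[319.37671872 228.08353025] [317.02569439 207.78148126]
[319.46864141 225.28191531] [317.08871704 204.87727418]
[ 0.4881988  -0.07255705  0.23157846] [-0.17576508 -1.03101264 -8.43119845]
```

```bash
python3 -m jog '{"linear":[[0.8,-1.2,0],[0,0,-4],[0,0,-3],[0,0,0],[0,0,0]],"turn":[0,0,0,0,0]}'; python3 -c "
from h import *
s=sense();print(s['tcp_pos'],s['force'],s['ft_torque'])"
```

```text
t: 6.85
tcp_pos: [0.4892, -0.0738, 0.2252]
tool_rot: [0.77, 0.638, 0.0, 0.0]
force: [0.7, 0.2, -8.0]
finger_gap: 0.119
gripper_force: 78.9
[ 0.48923309 -0.07382768  0.22519798] [ 0.67492545  0.15905316 -8.02522669] [ 0.04792221 -0.10286848 -0.00838628]
```

```bash
python3 -m jog '{"linear":[[0,0,-2],[0,0,-2],[0,0,-2],[0,0,0]],"turn":[0,0,0,0]}'; python3 -c "
from h import *
s=sense();print(s['tcp_pos'],s['force'],s['ft_torque'])"
```

```text
t: 7.35
tcp_pos: [0.4897, -0.0739, 0.2192]
tool_rot: [0.77, 0.638, 0.001, 0.001]
force: [3.8, 1.9, -7.1]
finger_gap: 0.122
gripper_force: 79.0
[ 0.48973293 -0.07392566  0.21917468] [ 3.83565444  1.91352875 -7.10602651] [ 0.36637608 -0.66810451 -0.08054776]
```

```bash
python3 -m jog '{"linear":[[1.0,0.4,0],[0,0,-2],[0,0,0]],"turn":[0,0,0]}'; python3 -c "
from h import *
s=sense();print(s['tcp_pos'],s['force'],s['ft_torque'])"
```

```text
t: 7.72
tcp_pos: [0.4901, -0.0735, 0.217]
tool_rot: [0.77, 0.638, -0.0, 0.0]
force: [2.3, 0.2, -8.0]
finger_gap: 0.119
gripper_force: 78.9
[ 0.49013008 -0.0734746   0.21701521] [ 2.31386636  0.24035878 -8.04965218] [ 0.14092866 -0.55309157 -0.05447477]
```

```bash
python3 -m jog '{"linear":[[0.7,0,-2],[0,0,-2],[0,0,-1.5],[0,0,0]],"turn":[0,0,0,0]}'; python3 -c "
from h import *
s=sense();print(s['tcp_pos'],s['force'],s['ft_torque'])"
```

```text
t: 8.22
tcp_pos: [0.4905, -0.0734, 0.2113]
tool_rot: [0.77, 0.638, -0.0, -0.001]
force: [1.0, 0.9, -8.3]
finger_gap: 0.121
gripper_force: 78.8
[ 0.49045285 -0.07335188  0.21133023] [ 0.99722028  0.91737123 -8.34081675] [ 0.09251195 -0.20936904  0.0404798 ]
```

```bash
python3 -m jog '{"linear":[[0,0,-0.5],[0,0,-0.5],[0,0,0]],"turn":[0,0,0]}'
```

```text
t: 8.6
tcp_pos: [0.4904, -0.0732, 0.2108]
tool_rot: [0.77, 0.638, -0.0, -0.0]
force: [-0.6, 1.2, -4.4]
finger_gap: 0.119
gripper_force: 79.4
```

```bash
python3 -m jog '{"linear":[[0,0,0],[0,0,0],[0,0,0],[0,0,15],[0,0,50],[0,-40,40],[0,-60,0],[0,-60,0],[0,-60,0],[0,-60,0]],"turn":[0,0,0,0,0,0,0,0,0,0]}' 0.6
python3 - <<'E'
from m import *
T=snap('top');S=snap('scene');save(T,'t4.png');save(S,'s4.png')
s=sense();print(s['q'],s['tcp_pos'],s['force'])
o=np.zeros((600,800,3),np.uint8);o[:300]=cv2.resize(T[152:227,190:390],(800,300),interpolation=cv2.INTER_CUBIC);o[300:]=cv2.resize(S[140:230,255:495],(800,300),interpolation=cv2.INTER_CUBIC);save(o,'z4.png')
E
```

```text
t: 9.85
tcp_pos: [0.4904, -0.3552, 0.317]
tool_rot: [0.77, 0.638, 0.0, 0.001]
force: [0.8, 0.5, -0.2]
finger_gap: 0.6
gripper_force: 0.0
[-0.81600445  0.61202856  1.5564878  -0.00182579  0.96445945 -0.62247558] [ 0.49074782 -0.36000481  0.31742321] [-0.06966969  0.42003642  0.61931032]
```

View pics/z4.png

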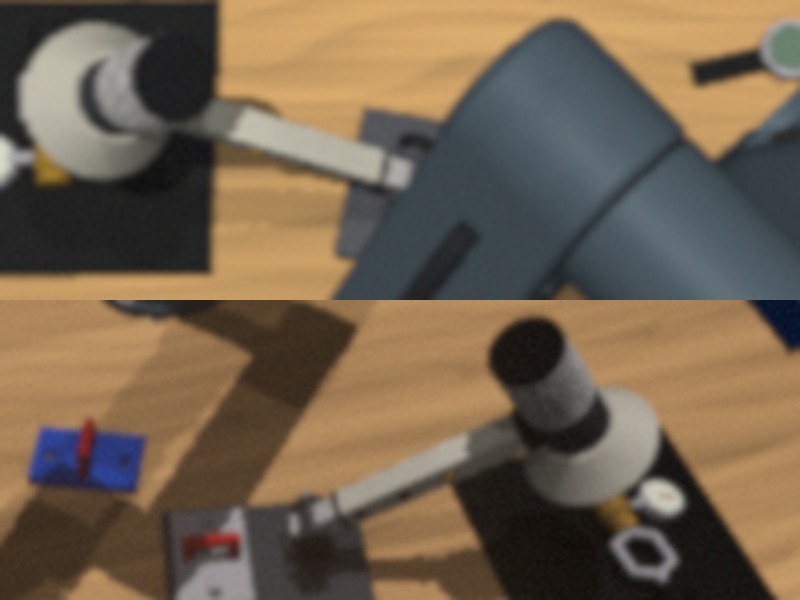

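The plate lies flat over the pins beside the knuckle. Next is the boom geometry: its vertical plane is fixed by the seat and the foot axis, so scene-camera rays cut that plane.

Run:
```python
from m import *
S=cv2.imread('pics/s4.png')[:,:,::-1].copy()
save(S[:],'z5.png',(345,140,445,215),8)
```

```text
(no output)
```

View pics/z5.png

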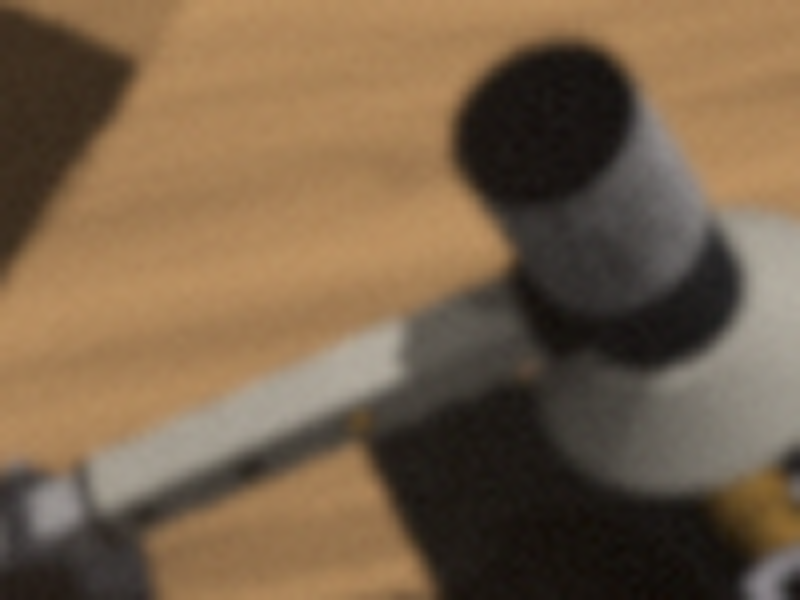

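```bash
python3 -m jog --help 2>&1 | head -30
```

```text
invalid input: not JSON, or not a number
```

The brass button is at crop (360,422), which is scene (390,192.7). The hole rings are at (376.2,198.5) and (363.1,204.4), evenly spaced as they should be. The can cap is centred at crop (545,122).

Run:
```python
from m import *
seat=np.array([.4904,-.0733,0])
for az in(78.3,79.3,80.3):
    a=np.radians(az);X=np.array([np.cos(a),np.sin(a),0]);Y=np.array([-X[1],X[0],0])
    def hit(u,v,off):
        o,d=ray('scene',u-.5,v-.5);s=(off-(o-seat)@Y)/(d@Y);p=o+s*d;return p
    B=hit(390.1,192.75,-.018);H1=hit(376.25,198.6,-.015);H2=hit(363.1,204.4,-.015);C=hit(345+545/8,140+122/8,0)
    f=lambda p:np.array([(p-seat)@X,p[2]]).round(4)
    print(az,'btn',B.round(4),f(B),'H1',f(H1),'H2',f(H2),'cap',C.round(4),f(C))
    for n,p,q in(('H2-B',H2,B),('B-cap',B,C)):
        d=f(q)-f(p);print('  ',n,np.hypot(*d).round(4),np.degrees(np.arctan2(d[1],d[0])).round(1))
    print('   center btn',(B+.018*Y).round(4),'exp B-cap len .166 angle pitch+40.6')
    print('  top reproj cap',proj('top',C),'btn',proj('top',B+.018*Y))
```

```text
78.3 btn [0.5547 0.1486 0.1692] [0.2303 0.1692] H1 [0.1894 0.1375] H2 [0.1482 0.1088] cap [0.5466 0.1982 0.3226] [0.2772 0.3226]
   H2-B 0.1019 36.3
   B-cap 0.1604 73.0
   center btn [0.5371 0.1522 0.1692] exp B-cap len .166 angle pitch+40.6
  top reproj cap [233.63034253 170.1420852 ] btn [255.38399948 183.97444377]
79.3 btn [0.5511 0.1511 0.164 ] [0.2318 0.164 ] H1 [0.1904 0.1331] H2 [0.1488 0.1052] cap [0.5423 0.2014 0.3174] [0.2796 0.3174]
   H2-B 0.1017 35.3
   B-cap 0.1607 72.7
   center btn [0.5334 0.1544 0.164 ] exp B-cap len .166 angle pitch+40.6
  top reproj cap [232.88428605 171.89193196] btn [254.96425698 185.33796572]
80.3 btn [0.5475 0.1536 0.1587] [0.2333 0.1587] H1 [0.1915 0.1286] H2 [0.1494 0.1016] cap [0.5379 0.2048 0.3122] [0.2821 0.3122]
   H2-B 0.1015 34.2
   B-cap 0.1611 72.4
   center btn [0.5297 0.1567 0.1587] exp B-cap len .166 angle pitch+40.6
  top reproj cap [232.12985015 173.66143235] btn [254.54009618 186.71110532]
```

Buttons are at about (0.535,0.1535,0.166) with the boom pitched at about 34.5° and azimuth 79°. A vertical tool would hit the can: its corner overhangs to about 11 mm from the button axis at 139 mm height. The tool therefore has to tilt, and jog only turns about z. Jog carries on from whatever pose is actually reached, so I'll go beyond reach along azimuth 79° with tool y across it and see whether the tool tilts there.

```bash
Z='"turn":[0,0,0,0,0,0,0,0,0,0,0,0]'; python3 -m jog '{"linear":[[0,20,58],[0,20,58],[0,20,58],[0,20,58],[0,20,50],[-5,60,0],[-5,60,0],[-5,60,0],[-5,60,0],[-20,55,0],[-25,55,0],[-30,50,0]],"turn":[0,0,0,0,0,0,0,0,0,0,0,0]}' 0.6; python3 -m jog '{"linear":[[-40,45,0],[-45,40,0],[-45,40,0],[-45,40,0],[-45,40,0],[-45,40,0],[-45,40,0],[-45,35,0],[-10,60,0],[0,60,0],[0,60,0],[0,60,0]],"turn":[0,0,0,0,0,0,0,0,0,0,0,0]}'; python3 -c "
from h import *
s=sense();print(s['q'])"
```

```text
t: 11.45
tcp_pos: [0.3935, 0.1485, 0.5981]
tool_rot: [0.77, 0.638, 0.0, -0.0]
force: [0.7, 0.6, -0.5]
finger_gap: 0.597
gripper_force: 0.0
t: 12.95
tcp_pos: [0.0296, 0.7074, 0.5985]
tool_rot: [0.77, 0.638, -0.0, 0.0]
force: [0.9, 1.5, 0.7]
finger_gap: 0.598
gripper_force: 0.0
[ 1.37150625e+00  5.27089483e-01  9.09303189e-01 -6.64927898e-06
  1.70521207e+00  1.55759918e+00]
```

```bash
python3 -m jog '{"linear":[[10,50,0],[10,50,0],[10,50,0],[10,50,0],[10,50,0],[10,50,0]],"turn":[0,0,0,0,0,0]}'; python3 -c "
from h import *
s=sense();print(s['q'],s['tool_rot'])"
```

```text
t: 13.7
tcp_pos: [0.0804, 0.8929, 0.5489]
tool_rot: [0.769, 0.638, 0.027, -0.028]
force: [-0.5, -0.1, 0.6]
finger_gap: 0.599
gripper_force: 0.0
[1.35536709 0.9409498  0.22044965 0.01131952 1.9025461  1.54586807] [ 0.76925365  0.63774174  0.02728125 -0.02810743]
```

```bash
cat >> h.py <<'E'
from scipy.spatial.transform import Rotation as Ro
def st():
    s=sense();R=Ro.from_quat(s['tool_rot']).as_matrix();z=R[:,2]
    print('t',round(s['t'],2),'q',s['q'].round(3),'tcp',s['tcp_pos'].round(4),'tilt',np.degrees(np.arccos(-z[2])).round(1),'az',np.degrees(np.arctan2(z[1],z[0])).round(1),'ytool az',np.degrees(np.arctan2(R[1,1],R[0,1])).round(1),'yz',R[2,1].round(3),'F',s['force'].round(1),'tau',s['ft_torque'].round(2),'gap',s['finger_gap'].round(3),'g',s['gripper_force'].round(1),'grasp',(s['tcp_pos']+.155*z).round(4))
E
python3 -m jog '{"linear":[[10,50,0],[10,50,0],[10,50,0],[0,0,60],[0,0,60],[0,0,60]],"turn":[0,0,0,0,0,0]}'; python3 -c "
from h import *
st()"
```

```text
t: 14.45
tcp_pos: [0.0907, 0.8552, 0.6538]
tool_rot: [0.765, 0.634, 0.076, -0.076]
force: [0.2, -0.9, 1.2]
finger_gap: 0.603
gripper_force: 0.0Traceback (most recent call last):
  File "<string>", line 3, in <module>
    st()
    ~~^^
  File "h.py", line 24, in st
    print('t',round(s['t'],2),'q',s['q'].round(3),'tcp',s['tcp_pos'].round(4),'tilt',np.degrees(np.arccos(-z[2])).round(1),'az',np.degrees(np.arctan2(z[1],z[0])).round(1),'ytool az',np.degrees(np.arctan2(R[1,1],R[0,1])).round(1),'yz',R[2,1].round(3),'F',s['force'].round(1),'tau',s['ft_torque'].round(2),'gap',s['finger_gap'].round(3),'g',s['gripper_force'].round(1),'grasp',(s['tcp_pos']+.155*z).round(4))
                                                                                                                                                                                                                                                                                                                      ^^^^^^^^^^^^^^^^^^^^^
AttributeError: 'float' object has no attribute 'round'
```

```bash
sed -i "s/s\['finger_gap'\].round(3)/round(float(s['finger_gap']),3)/;s/s\['gripper_force'\].round(1)/s['gripper_force']/" h.py; python3 -c "
from h import *
st()"; python3 -m jog '{"linear":[[0,0,60],[0,0,60],[0,0,60],[0,0,60]],"turn":[0,0,0,0]}'; python3 -c "
from h import *
st()"
```

```text
t 14.45 q [1.331 0.821 0.219 0.033 1.887 1.531] tcp [0.0907 0.8552 0.6538] tilt 12.4 az 84.6 ytool az -10.6 yz -0.02 F [ 0.2 -0.9  1.2] tau [-0.07  0.03  0.01] gap 0.603 g 0.0 grasp [0.0938 0.8883 0.5024]
t: 14.95
tcp_pos: [0.0791, 0.7473, 0.8153]
tool_rot: [0.761, 0.631, 0.107, -0.106]
force: [0.6, 0.0, 0.5]
finger_gap: 0.601
gripper_force: 0.0
t 14.95 q [1.309 0.615 0.22  0.054 2.007 1.526] tcp [0.0791 0.7473 0.8153] tilt 17.4 az 84.4 ytool az -10.5 yz -0.026 F [0.6 0.  0.5] tau [-0.13  0.04 -0.03] gap 0.601 g 0.0 grasp [0.0836 0.7933 0.6673]
```

```bash
python3 -m jog '{"linear":[[-5,45,40],[-5,45,40],[-5,45,40],[-5,45,40],[-5,45,40],[-5,45,40]],"turn":[0,0,0,0,0,0]}'; python3 -c "
from h import *
st()"
```

```text
t: 15.7
tcp_pos: [0.033, 0.7691, 0.8335]
tool_rot: [0.743, 0.617, 0.182, -0.184]
force: [-0.2, 0.3, -0.5]
finger_gap: 0.601
gripper_force: 0.0
t 15.7 q [1.374 0.605 0.219 0.056 1.796 1.587] tcp [0.033  0.7691 0.8335] tilt 30.0 az 85.0 ytool az -9.9 yz -0.05 F [-0.2  0.3 -0.5] tau [-0.21  0.06 -0.07] gap 0.601 g 0.0 grasp [0.0397 0.8465 0.6993]
```

```bash
python3 -m jog '{"linear":[[55,-20,-15],[55,-20,-10],[55,-20,-10],[55,-20,-10],[55,-20,0],[55,-20,0],[55,-25,0],[50,-25,0]],"turn":[0,0,0,0,0,0,0,0]}'; python3 -c "
from h import *
st()";  python3 -m jog '{"linear":[[35,35,35],[35,35,35]],"turn":[0,0]}'; python3 -c "
from h import *
st()"
```

```text
t: 16.7
tcp_pos: [0.4704, 0.5977, 0.7885]
tool_rot: [0.744, 0.616, 0.182, -0.184]
force: [-0.0, -0.2, 0.3]
finger_gap: 0.599
gripper_force: 0.0
t 16.7 q [0.7   0.559 0.423 0.367 1.758 1.029] tcp [0.4704 0.5977 0.7885] tilt 30.0 az 84.9 ytool az -10.0 yz -0.049 F [-0.  -0.2  0.3] tau [-0.22 -0.01  0.  ] gap 0.599 g 0.0 grasp [0.4773 0.6748 0.6543]
t: 16.95
tcp_pos: [0.4998, 0.6201, 0.7993]
tool_rot: [0.742, 0.608, 0.205, -0.192]
force: [-0.2, 0.7, -1.3]
finger_gap: 0.595
gripper_force: 0.0
t 16.95 q [0.695 0.655 0.222 0.385 1.807 1.072] tcp [0.4998 0.6201 0.7993] tilt 32.6 az 82.5 ytool az -10.7 yz -0.036 F [-0.2  0.7 -1.3] tau [-0.22  0.03  0.  ] gap 0.595 g 0.0 grasp [0.5107 0.7028 0.6687]
```

```bash
python3 -m jog '{"linear":[[50,0,35],[50,0,35]],"turn":[0,0]}'; python3 -c "
from h import *
st()"
```

```text
t: 17.2
tcp_pos: [0.5472, 0.5699, 0.8163]
tool_rot: [0.737, 0.601, 0.237, -0.2]
force: [0.1, -0.6, 0.5]
finger_gap: 0.599
gripper_force: 0.0
t 17.2 q [0.599 0.639 0.219 0.441 1.785 1.006] tcp [0.5472 0.5699 0.8163] tilt 36.1 az 79.3 ytool az -11.4 yz -0.009 F [ 0.1 -0.6  0.5] tau [-0.31  0.01  0.  ] gap 0.599 g 0.0 grasp [0.5642 0.6597 0.691 ]
```

```bash
python3 -m jog '{"linear":[[-4,-56,-15],[-4,-56,-15],[-4,-56,-15],[-4,-56,-15],[-4,-56,-15],[-4,-56,-10],[-4,-56,-10],[-4,-56,-10],[-4,-56,-10],[-4,-56,-10],[-4,-52,-15],[0,0,0]],"turn":[0,0,0,0,0,0,0,0,0,0,0,0]}' 0.85; python3 -c "
from h import *
st()"
```

```text
t: 18.7
tcp_pos: [0.503, -0.0454, 0.6749]
tool_rot: [0.739, 0.598, 0.236, -0.199]
force: [0.6, 0.0, -0.1]
finger_gap: 0.848
gripper_force: 0.0
t 18.7 q [-0.456  0.155  1.331  0.621  1.795 -0.148] tcp [ 0.503  -0.0454  0.6749] tilt 36.0 az 79.1 ytool az -11.8 yz -0.012 F [ 0.6  0.  -0.1] tau [-0.28  0.06  0.02] gap 0.848 g 0.0 grasp [0.5202 0.044  0.5495]
```

```bash
python3 -m jog '{"linear":[[0,0,-60],[0,0,-60],[0,0,-60],[2,10,-60],[2,20,-50],[0,21,-13],[0,0,0],[0,0,0]],"turn":[0,0,0,0,0,0,0,0]}' 0.85
python3 - <<'E'
from m import *
st();T=snap('top');S=snap('scene');save(T,'t6.png');save(S,'s6.png')
o=np.zeros((600,800,3),np.uint8);o[:300]=cv2.resize(T[145:220,190:390],(800,300),interpolation=cv2.INTER_CUBIC);o[300:,:640]=cv2.resize(S[135:216,310:483],(640,300),interpolation=cv2.INTER_CUBIC);save(o,'z6.png')
E
```

```text
t: 19.7
tcp_pos: [0.5074, 0.0089, 0.3746]
tool_rot: [0.736, 0.602, 0.237, -0.198]
force: [0.4, -0.8, 0.3]
finger_gap: 0.854
gripper_force: 0.0
t 19.7 q [-0.35   0.437  1.804  0.697  1.128 -0.532] tcp [0.5074 0.0089 0.3746] tilt 36.0 az 79.1 ytool az -11.4 yz -0.006 F [ 0.4 -0.8  0.3] tau [-0.27  0.03 -0.02] gap 0.854 g 0.0 grasp [0.5247 0.0984 0.2491]
```

View pics/z6.png

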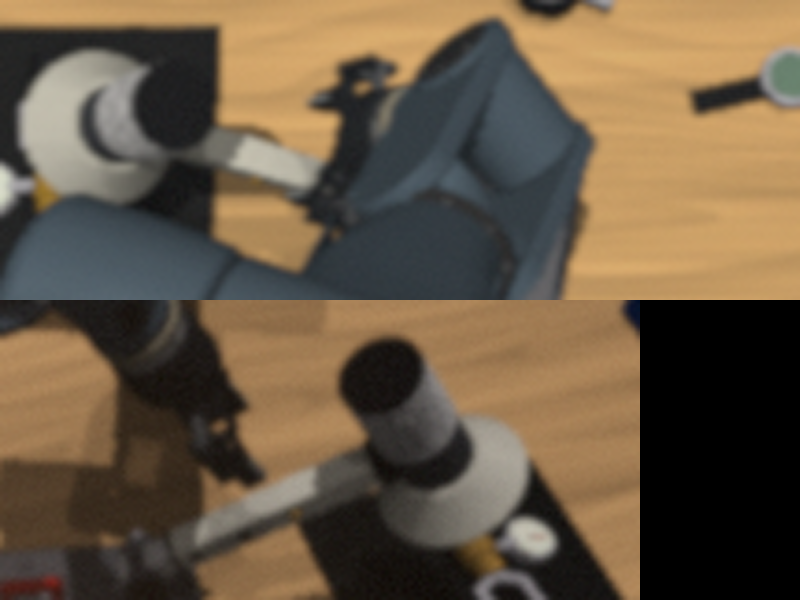

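The gripper is clear of the can and lined up behind the boom: tips at crop (245,480), can at (400,400). I'll check the lateral alignment of the boom plane against the tube edges in the top view.

Run:
```python
from m import *
T=cv2.imread('pics/top0.png')[:,:,::-1].astype(int)
for c in(252,262,275): print(c,[tuple(T[r,c])for r in range(176,200)][0:0],T[174:202,c].mean(1).astype(int), (T[174:202,c,0]-T[174:202,c,2]))
seat=np.array([.4904,-.0733,0])
for az,bx,bz,p in((78.5,.2306,.168,35.5),(79.1,.2315,.165,35),(79.8,.2325,.1615,34.5)):
    a=np.radians(az);X=np.array([np.cos(a),np.sin(a),0]);Y=np.array([-X[1],X[0],0]);k=np.radians(p)
    bxv=np.cos(k)*X+[0,0,np.sin(k)];bzv=-np.sin(k)*X+[0,0,np.cos(k)];B=seat+bx*X+[0,0,bz]
    for sgn in(1,-1):
        P=np.array([proj('top',B+s*bxv+.015*bzv+sgn*.015*Y)for s in np.linspace(-.12,.1,60)])
        print(az,sgn,[round(float(np.interp(-c,-P[::-1,0][::-1],P[:,1])) if 0 else float(np.interp(c,P[::-1,0],P[::-1,1])),2) for c in(252,262,275)])
```

```text
252 [] [149 140 110  86 104 140 164 172 173 173 173 174 168 148 109  83  78  76
  78  94 117 130 137 142 139 130 124 123] [98 91 71 50 31 20 16 19 19 18 19 18 18 15 17 38 48 47 48 58 75 83 88 91
 90 83 80 77]
262 [] [150 153 153 149 144 143 144 143 149 161 166 167 166 167 167 162 143 105
  78  75  79  99 128 140 137 130 125 123] [ 97 103 101  97  92  93  91  78  46  24  19  17  18  17  17  16  15  13
  25  40  49  64  83  91  90  83  78  79]
275 [] [152 154 153 147 142 144 144 139 139 140 142 142 148 158 162 163 162 163
 163 159 140 103  79  95 123 131 121 113] [100 102 100  96  92  94  93  89  90  93  91  79  50  25  18  17  18  17
  17  16  12  13  28  57  78  81  76  65]
78.5 1 [186.7, 189.82, 193.88]
78.5 -1 [177.81, 181.06, 185.29]
79.1 1 [187.61, 190.6, 194.49]
79.1 -1 [178.77, 181.89, 185.94]
79.8 1 [188.67, 191.51, 195.21]
79.8 -1 [179.89, 182.85, 186.71]
```

The predicted tube edges match the image at azimuth 79.1°, within 0.2 px. So the buttons are at (0.5342,0.1540,0.165), and I'll advance along the tool axis.

```bash
python3 -m jog '{"linear":[[2.5,14.3,-21.6],[2.5,14.3,-21.6],[2.4,14.3,-21.6],[2.4,14.4,-21.7],[0,0,0],[0,0,0]],"turn":[0,0,0,0,0,0]}' 0.85
python3 - <<'E'
from h import *
st();o=get_calibration
S=snap('scene');save(S,'s7.png');save(S,'z7.png',(345,140,445,215),8)
E
```

```text
t: 20.55
tcp_pos: [0.517, 0.0654, 0.2879]
tool_rot: [0.737, 0.601, 0.237, -0.198]
force: [-0.2, 0.1, 0.3]
finger_gap: 0.848
gripper_force: 0.0
t 20.55 q [-0.234  0.593  1.856  0.831  0.92  -0.628] tcp [0.517  0.0654 0.2879] tilt 36.0 az 79.1 ytool az -11.4 yz -0.007 F [-0.2  0.1  0.3] tau [-0.3   0.06 -0.03] gap 0.848 g 0.0 grasp [0.5342 0.155  0.1626]
```

View pics/z7.png

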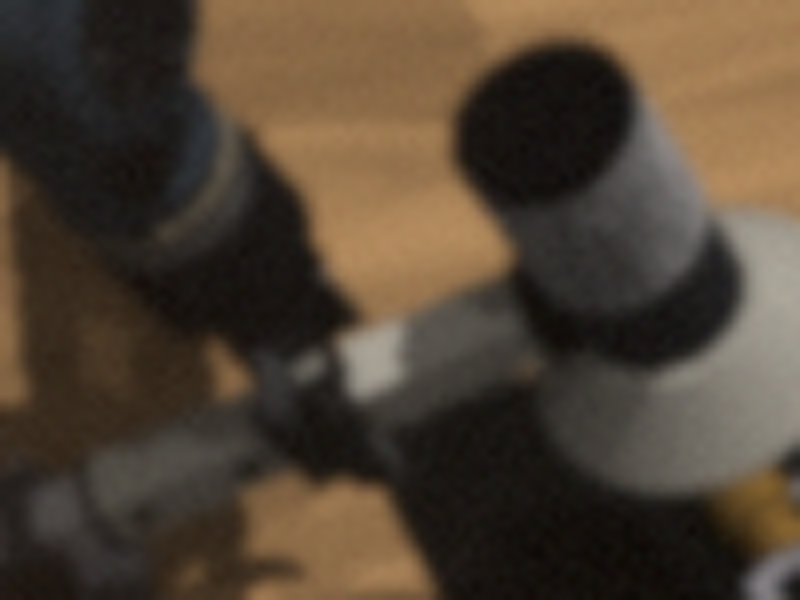

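The near finger covers the button at crop (360,422), and the can is clear. I'll squeeze.

```bash
python3 -m jog '{"linear":[[0,0,0],[0,0,0],[0,0,0],[0,0,0],[0,0,0]],"turn":[0,0,0,0,0]}' 0 40; python3 -c "
from h import *
st()"
```

```text
t: 21.22
tcp_pos: [0.5183, 0.0651, 0.2881]
tool_rot: [0.737, 0.601, 0.238, -0.196]
force: [4.6, -2.8, 4.1]
finger_gap: 0.345
gripper_force: 42.7
t 21.23 q [-0.234  0.593  1.854  0.832  0.918 -0.629] tcp [0.5183 0.0651 0.2881] tilt 36.0 az 78.7 ytool az -11.5 yz -0.003 F [ 4.6 -2.8  4.1] tau [-0.32 -0.53 -0.12] gap 0.345 g 42.73502208176069 grasp [0.5362 0.1544 0.1626]
```

```bash
python3 -m jog '{"linear":[[1,0,0],[0.3,1.6,1.1],[0.5,2.4,1.7],[0.5,2.4,1.7],[0,0,0]],"turn":[0,0,0,0,0]}' 0 60; python3 -c "
from h import *
st()
S=snap('scene');save(S,'s8.png')"
```

```text
t: 21.85
tcp_pos: [0.5194, 0.0694, 0.2911]
tool_rot: [0.737, 0.603, 0.235, -0.194]
force: [-1.5, -17.0, 0.1]
finger_gap: 0.345
gripper_force: 60.2
t 21.85 q [-0.223  0.588  1.848  0.821  0.916 -0.608] tcp [0.5194 0.0694 0.2911] tilt 35.5 az 78.8 ytool az -11.4 yz -0.003 F [ -1.5 -17.    0.1] tau [-1.93 -0.09  0.19] gap 0.345 g 60.23872943742845 grasp [0.5369 0.1577 0.1649]
```

```bash
cat > cap.py <<'E'
from m import *
def cap(f):
    S=cv2.imread('pics/'+f)[140:175,385:445].astype(np.float32);a=cv2.imread('pics/s7.png')[130:185,375:455].astype(np.float32)
    k=cv2.resize(a[14:50,24:62],None,fx=4,fy=4,interpolation=cv2.INTER_CUBIC);b=cv2.resize(cv2.imread('pics/'+f)[120:185,375:460].astype(np.float32),None,fx=4,fy=4,interpolation=cv2.INTER_CUBIC)
    r=cv2.matchTemplate(b,k,cv2.TM_CCOEFF_NORMED);_,v,_,l=cv2.minMaxLoc(r);return (np.array(l)/4-[24,24]).round(2),round(v,3)
E
python3 - <<'E'
from cap import *
print(cap('s7.png'),cap('s8.png'))
C=np.array([.5423,.2014,.3174]);d=np.array([.155,.804,.574])
for s in(.005,.05):print(s,proj('scene',C+s*d)-proj('scene',C))
E
```

```text
(array([0., 0.]), 1.0) (array([ 1.25, -0.5 ]), 0.997)
0.005 [ 1.54753372 -0.75149514]
0.05 [15.73555187 -7.64131376]
```

The boom has started, about 4 mm drawn. I'll continue.

```bash
python3 -m jog '{"linear":[[0.6,3.2,2.3],[0.6,3.2,2.3],[0.6,3.2,2.3],[0.6,3.2,2.3],[0.6,3.2,2.3],[0.6,3.2,2.3],[0.6,3.2,2.3],[0.6,3.2,2.3],[0.6,3.2,2.3],[0,0,0]],"turn":[0,0,0,0,0,0,0,0,0,0]}' 0 60
python3 - <<'E'
from cap import *
st();S=snap('scene');save(S,'s9.png');print(cap('s9.png'))
E
```

```text
t: 23.15
tcp_pos: [0.5253, 0.0993, 0.312]
tool_rot: [0.737, 0.602, 0.236, -0.195]
force: [1.6, -8.8, -1.0]
finger_gap: 0.344
gripper_force: 59.4
t 23.15 q [-0.162  0.557  1.819  0.815  0.929 -0.52 ] tcp [0.5253 0.0993 0.312 ] tilt 35.7 az 78.8 ytool az -11.4 yz -0.003 F [ 1.6 -8.8 -1. ] tau [-1.39 -0.54  0.  ] gap 0.344 g 59.43584304302931 grasp [0.5428 0.1881 0.1861]
(array([13., -6.]), 0.983)
```

```bash
python3 -m jog '{"linear":[[0.3,1.6,1.15],[0.3,1.6,1.15],[0.3,1.6,1.15],[0,0,0]],"turn":[0,0,0,0]}' 0 60; python3 -m jog '{"linear":[[0.3,1.6,1.15],[0,0,0]],"turn":[0,0]}' 0 60;python3 - <<'E'
from cap import *
st();S=snap('scene');save(S,'s10.png');print(cap('s10.png'))
E
```

```text
t: 23.7
tcp_pos: [0.5264, 0.1051, 0.316]
tool_rot: [0.737, 0.602, 0.237, -0.196]
force: [3.5, -4.7, 0.2]
finger_gap: 0.346
gripper_force: 59.4
t: 23.95
tcp_pos: [0.5266, 0.1063, 0.3168]
tool_rot: [0.737, 0.602, 0.237, -0.196]
force: [3.3, -7.1, -1.3]
finger_gap: 0.347
gripper_force: 59.4
t 23.95 q [-0.148  0.55   1.811  0.814  0.932 -0.5  ] tcp [0.5266 0.1063 0.3168] tilt 35.8 az 78.8 ytool az -11.4 yz -0.003 F [ 3.3 -7.1 -1.3] tau [-1.33 -0.73 -0.07] gap 0.347 g 59.42987557500601 grasp [0.5442 0.1951 0.191 ]
(array([15.75, -7.25]), 0.978)
```

```bash
python3 -m jog '{"linear":[[0.15,0.8,0.57],[0,0,0]],"turn":[0,0]}' 0 60; python3 -m jog '{"linear":[[0.15,0.8,0.57],[0,0,0]],"turn":[0,0]}' 0 60;python3 -m jog '{"linear":[[0.15,0.8,0.57],[0,0,0]],"turn":[0,0]}' 0 60;python3 - <<'E'
from cap import *
st();S=snap('scene');save(S,'s11.png');print(cap('s11.png'))
E
```

```text
t: 24.25
tcp_pos: [0.5267, 0.1067, 0.3171]
tool_rot: [0.737, 0.602, 0.236, -0.195]
force: [2.0, -9.1, -1.6]
finger_gap: 0.341
gripper_force: 59.5
t: 24.5
tcp_pos: [0.5268, 0.1071, 0.3174]
tool_rot: [0.737, 0.602, 0.236, -0.195]
force: [2.7, -12.5, -3.2]
finger_gap: 0.341
gripper_force: 59.6
t: 24.75
tcp_pos: [0.5268, 0.1074, 0.3176]
tool_rot: [0.738, 0.602, 0.235, -0.194]
force: [2.0, -14.7, -3.8]
finger_gap: 0.345
gripper_force: 59.7
t 24.75 q [-0.145  0.548  1.81   0.809  0.931 -0.492] tcp [0.5268 0.1074 0.3176] tilt 35.5 az 78.8 ytool az -11.5 yz -0.003 F [  2.  -14.7  -3.8] tau [-2.03 -0.51 -0.02] gap 0.345 g 59.679921604692936 grasp [0.5443 0.1958 0.1914]
(array([16.  , -7.25]), 0.978)
```

The force rises with almost no motion at about 50 mm, so it is locked. I'll relax, release, and back out along the tool axis.

```bash
python3 -m jog '{"linear":[[-0.3,-1.6,-1.1],[0,0,0],[0,0,0]],"turn":[0,0,0]}' 0 40; python3 -m jog '{"linear":[[0,0,0],[0,0,0],[0,0,0],[-2.5,-14,20],[-5,-28,40],[-5,-28,40],[0,-30,45],[0,-40,40],[0,-40,40],[0,-50,20],[0,-50,0],[0,0,0]],"turn":[0,0,0,0,0,0,0,0,0,0,0,0]}' 0.85
python3 - <<'E'
from cap import *
st();S=snap('scene');T=snap('top');save(S,'s12.png');save(T,'t12.png');print(cap('s12.png'))
o=np.zeros((600,800,3),np.uint8);o[:]=cv2.resize(S[135:225,325:445],(800,600),interpolation=cv2.INTER_CUBIC);save(o,'z12.png')
E
```

```text
t: 25.18
tcp_pos: [0.5267, 0.1068, 0.3172]
tool_rot: [0.737, 0.602, 0.237, -0.196]
force: [3.4, -7.8, -1.6]
finger_gap: 0.343
gripper_force: 59.5
t: 26.68
tcp_pos: [0.513, -0.1743, 0.5619]
tool_rot: [0.738, 0.6, 0.237, -0.199]
force: [-0.4, 1.1, -0.7]
finger_gap: 0.849
gripper_force: 0.0
t 26.68 q [-0.658  0.304  1.423  0.558  1.708 -0.457] tcp [ 0.513  -0.1743  0.5619] tilt 36.0 az 79.1 ytool az -11.6 yz -0.01 F [-0.4  1.1 -0.7] tau [-0.3   0.06  0.01] gap 0.849 g 0.0 grasp [ 0.5301 -0.0848  0.4365]
(array([16.  , -7.25]), 0.979)
```

View pics/z12.png

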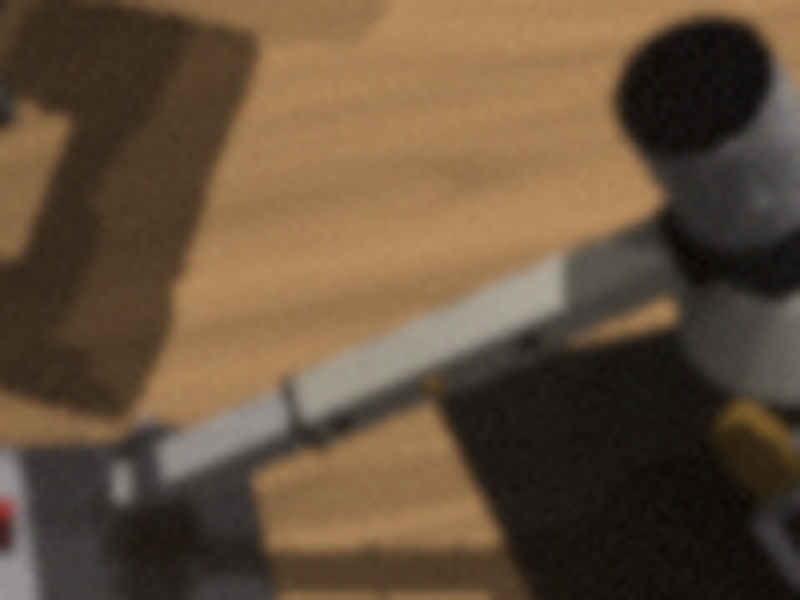

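The brass button shows again at scene (390,192.5), the empty first hole has moved out to (404,186), and the inner tube is exposed. A quick numeric check of the far-side button, the ballast and the bystanders comes next.

Run:
```python
from m import *
B=np.array([.5342,.154,.165]);Y=np.array([-.982,.189,0])
t0=cv2.imread('pics/top0.png')[:,:,::-1].astype(int);t=cv2.imread('pics/t12.png')[:,:,::-1].astype(int)
for s in(1,-1):
    u,v=proj('top',B+s*.0175*Y).round().astype(int);print(s,u,v)
    for im in(t0,t):print((im[v-2:v+3,u-3:u+4,0]-im[v-2:v+3,u-3:u+4,2]).tolist())
d=lambda a,b,r:np.abs(a[r[1]:r[3],r[0]:r[2]]-b[r[1]:r[3],r[0]:r[2]]).mean().round(1)
s0=cv2.imread('pics/scene0.png').astype(int);s1=cv2.imread('pics/s12.png').astype(int)
print('second stage',d(s0,s1,(308,270,350,312)),'computer',d(s0,s1,(222,258,285,296)),'regulator',d(s0,s1,(436,200,462,225)))
S=cv2.imread('pics/s12.png')[:,:,::-1].copy()
r=blob(S,(300,185,345,245),lambda h:((h[...,0]<8)|(h[...,0]>172))&(h[...,1]>120))[0];print('handle',cen(r),onz('scene',*cen(r),.056),'exp .4904+bias2.7,-.0733 bias-.003')
```

```text
1 254 190
[[16, 17, 22, 21, 18, 15, 17], [32, 38, 45, 41, 25, 17, 13], [44, 48, 57, 55, 39, 23, 16], [46, 47, 49, 50, 45, 38, 32], [49, 48, 49, 49, 48, 48, 45]]
[[17, 18, 23, 22, 18, 17, 17], [35, 41, 50, 45, 29, 18, 15], [49, 54, 61, 59, 42, 28, 19], [66, 62, 58, 56, 49, 42, 36], [88, 80, 73, 67, 61, 54, 51]]
-1 256 180
[[36, 43, 49, 55, 65, 80, 88], [24, 27, 33, 42, 52, 63, 77], [20, 21, 24, 31, 35, 40, 56], [18, 18, 19, 22, 22, 25, 31], [18, 18, 18, 19, 19, 19, 20]]
[[88, 97, 100, 104, 103, 104, 103], [58, 70, 82, 91, 98, 102, 103], [29, 36, 45, 58, 73, 84, 91], [19, 21, 23, 27, 36, 46, 58], [19, 19, 19, 19, 21, 23, 29]]
second stage 5.2 computer 7.7 regulator 13.3
handle [318.1889881  212.01299222] [ 0.49114156 -0.07497195  0.056     ] exp .4904+bias2.7,-.0733 bias-.003
```

```bash
python3 -c "
from station import *
print(sign_off())"
```

```text
the job is handed in; nothing more can be done
None
```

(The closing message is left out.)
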